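Hang the temperature logger in the freezer's snap hook

ROBOT

A 6-joint arm with a two-finger parallel gripper is mounted at the origin on the work surface. World frame = base frame: x ahead of the robot, y to its left, z up, the work surface at z = 0. Lengths are in m, angles in degrees, forces in N, time in s.
With the tool pointing down it reaches from about 0.35 to 0.725 m from the base axis. Payload 6 kg.
Tool frame: the origin (TCP) lies at the very end of the fingers, on their centre line; the grasp point (between the pads) lies 19 mm behind it; z points along the fingers, y is the direction in which the jaws open and shut (so a half turn about z gives the same grasp; the last joint's range is limited). The gripper opens to 85 mm and grips with 20 to 120 N. Pads are 22 mm wide; open, the fingers measure 114 mm over their backs; the gripper's body (76 mm by 85 mm) begins 54 mm behind the grasp point. The pads swing forward as they close: fully open they stand 13 mm farther back than shut.
Start: joints at [89.307, 2.303, 4.859, 0, -92.561, -19.12], TCP at [0.203, 0.564, 0.231] pointing down, gripper open.
Joint ranges: [-146.85, 146.85], [-73.84, 115.35], [-62.03, 85.46], [-188.31, 113.3], [-161.28, -10.13], [-171.36, 171.36]. Speed limits (degrees/s): [147.25, 147.25, 172.46, 180, 180, 180].

INTERFACE

Orientations are given as [roll, pitch, yaw] about the fixed x, y, z axes, in that order (R = Rz(yaw) Ry(pitch) Rx(roll)).
In Python, from rig import manip, cams gives the robot as it stands.
- The arm moves only by the shell command python3 -m crank 'ROWS'. ROWS is JSON, a list of rows, each a list of 7 numbers: the shift along the tool's x, y, z in mm, then the turn, a rotation vector about the tool's x, y, z in degrees, then the finger opening in mm, from 0 to 85.4. A call has 1 to 12 rows; each row is the pose to reach, as a shift and turn from the pose measured when the call began, along the tool's axes at that moment; what a row does not reach only later rows make up. A row lasts 1/8 s, in which the tool goes at most 62.5 mm and 10.7 degrees, less where a joint would pass 70% of its speed; a pose out of reach is approached as far as the arm can. A call with a gripper value outside its range is refused whole. The fingers move at their own pace and stop on an object; the grip force is fixed at half the most. Time passes only in rows, so rows that repeat a pose let the fingers close. It gives the time, the measured TCP pose, the force and the opening at its end, in the units of the state.
- manip.observe(): the state, without advancing time (a new reading comes with each control period).
- cams.read_camera(name): name is "scene" or "top" or "wrist"; returns the picture (420x560x3 uint8, blue, green, red); there is no depth.
- cams.camera_info(name): a dict with "mtx" (3x3 intrinsics, pixels), "distortion" ([k1, k2, p1, p2, k3] as OpenCV has them; the pictures are not rectified), "world_from_camera" (4x4, takes a point from camera to world coordinates); the wrist camera has in their place "tool_from_camera" (4x4, takes a point from camera to tool coordinates, whose origin is the TCP and whose axes are the flange's). Camera axes: x right, y up, looking along -z (the intrinsics and any distortion apply to the point x, -y, -z); pixel columns grow to the right and rows downward; lengths in m; the calibration is good to about 2 mm. A picture is of the moment at which its call begins: read the wrist's pose just before it. camera_info takes no time and is no camera call.
- manip.sign_off(): hands the job in, once; it reports no verdict.
Trained networks look in the newest picture that a camera, given by its name, has taken for a name from the list of things; names that differ only in an ending like _2 or _b are one class to them, and where a whole thing is asked for, a point or a joint stands for the part that bears it (a point fixed in the world has none). Each returns a list of dicts, best first, with "conf" (0 to 1); they miss things now and then, are a little off and sometimes report something else, mostly with a low value. They report only what shows in the picture. A call takes as long as a camera call. They do not tell look-alikes from the thing itself.
- cams.spot_in(camera, target): "at" ([column, row] in pixels, amid what is visible of it).
- cams.silhouettes(camera, target): "mask" (420x560 bool, what is visible of it) and "at" ([column, row] in pixels, amid what is visible of it).
The state is a dict: "time": time; "joint_positions": joint angles; "dq": joint speeds; "tau": joint torques, N m; "tool_pos": TCP position; "orientation": TCP orientation; "wrist_force": force on the tool from outside, world axes, zero at the start; "ft_torque": the same for the moment, N m; "opening": finger opening in m.
Only numpy, scipy, OpenCV 4.12 (cv2) and the standard library are available. Lean on these libraries where they do the work, as an engineer would, in place of code of your own. Each camera call takes 0.05 s, during which the arm holds its last target. There are 200 camera calls.

TASK

Hang the temperature logger by its steel ring in the snap hook under the wire shelf: without forcing the hook, press the ring in past the sprung gate so that it hangs in the bottom of the hook with the gate snapped shut behind it. Then let go, so that the logger hangs free and still, and leave everything else on the table where it lies.

Things in the scene. Friction and masses are not known exactly. Their poses are not given: they have to be found in the camera images.
- logger_center (a point): Centre of the temperature logger: a loose white plastic box 70 x 48 x 24 mm (0.11 to 0.18 kg) lying flat on the table, display up, with a rigid steel ring fixed to one end in the plane of the box. x runs along the 70 mm length towards the ring, y across the 48 mm width, z out of the display. Lying flat, this point is 12 mm above the table.
- ring_crown (a point): The ring's far point, at the middle of its wire: 76 mm from logger_center along its x. The ring is round, wire 5 mm thick, 32 mm clear inside; its centre is 57.5 mm from logger_center, and it does not move on the box. Same axes as logger_center.
- hook_pin (a point): Fixed pin, 285 mm above the table, from which the steel snap hook swings, under a bracket clamped below the wire shelf. x points level into the hook: from its gate side in front to its back, away from the robot within about 0.16 rad; y along the pin, z up. Fixed while the hook swings. A plain open J-hook hangs on the same shelf, 12 to 19 cm to one side.
- shelf_edge (a point): Middle of the front edge of the wire shelf that overhangs the hook; its underside is 290 mm above the table. The edge bar runs along y (same axes as hook_pin), 55 mm in front of the pin, 500 mm long. The gripper must reach in under it, leaning: about 35 to 45 degrees from vertical, its body towards the robot.
- hook_bowl (a point): Where the ring's crown must end: the middle of its wire when it hangs in the bottom of the hook; 95 mm below the pin when the hook hangs plumb. The hook is a loop of 9 mm wire in its x-z plane, 25 mm clear inside: back (wire centre) at x = +17 mm, round bottom, nose in front. Its axes are hook_pin's turned by the swing.
- hook_nose (a point): Top of the hook's nose, the fixed front end of the hook that the gate closes on: 17 mm in front of the pin and 72.5 mm below it when the hook hangs plumb. The ring has to go over it: crown inside, box in front, nose within the ring.
- gate_tip (a point): Lower, free end of the gate: a straight 7 mm bar, 38 mm long, that closes the front of the hook above the nose, its middle 17 mm in front of the pin. Hinged at its top, 35 mm below the pin, it swings only inward (to the hook's +x). Its spring takes about 2.5 N at the tip to start, 4 N at half a radian. Pressed lower down, near the tip, it opens widest.
- gate (a joint): Gate angle, rad: 0 shut, 0.50 fully in (hard stop). Pressed on its gate, the hook first swings back freely (under 1 N) till its back meets a rubber bumper, 0.03 to 0.42 rad from plumb, not known before: feel for it. Only then the gate gives. Just above the nose, the crown is past it from about 0.36; lowered 15 to 30 mm more into the bowl, the gate snaps shut over it.
- tape_roll: Bystander: roll of white tape lying flat, 80 mm across, 36 mm high; origin under its centre.
- dial_thermometer: Bystander: dial thermometer lying flat, black 48 mm head and thin 90 mm steel stem along +x; origin between them, on the table.
- marker: Bystander: marker pen, 130 mm long along x, 15 mm thick; origin under its middle.
- scoop: Bystander: aluminium scoop, 110 x 75 x 45 mm with a 110 mm handle towards -x; origin at the joint of both, on the table.
- meal_pack_a: Bystander: sealed meal tray 182 x 137 x 36 mm on the table under the shelf; origin under its centre.
- meal_pack_b: Bystander: a second such meal tray.
There are look-alikes about, which are no part of the job. What is shaped like the part that bears logger_center but orange or red is not meant.

How it is judged:
By the outcome, as a careful person would: the job done as asked, in the order asked, and still so for the second after the job is handed in, with the robot touching nothing.
It also fails if it takes over 48 s, if anything falls off the work surface, if the arm or the gripper's body presses on something with over 40 N, if the wrist force passes 120 N, or if a joint passes its speed limit or range.

## Working session

There is one attempt and no reset: what is moved stays moved. The work goes in short steps, Python scripts to look and compute and a shell command to move; the robot and the scene stay as the last step left them, time stands still between calls to the robot, and variables do not carry over. Pictures are saved under pics/ and viewed, about 8 in all and at most 12, crops included, and the job is handed in when it is done.

```bash
ls; mkdir -p pics
cat > h.py <<'E'
import numpy as np, cv2
from rig import manip, cams
from scipy.spatial.transform import Rotation as R
def snap(n,f=None):
    s=manip.observe(); im=cams.read_camera(n)
    if f: cv2.imwrite('pics/'+f,im)
    return s,im
def toolT(s):
    T=np.eye(4);T[:3,:3]=R.from_euler('xyz',s['orientation'],degrees=True).as_matrix();T[:3,3]=s['tool_pos'];return T
def camT(n,s=None):
    i=cams.camera_info(n)
    return i, (np.array(i['world_from_camera']) if n!='wrist' else toolT(s)@np.array(i['tool_from_camera']))
def ray(n,uv,s=None):
    i,T=camT(n,s)
    p=cv2.undistortPoints(np.array([[uv]],float),np.array(i['mtx']),np.array(i['distortion']))[0,0]
    return T[:3,3],T[:3,:3]@np.array([p[0],-p[1],-1])
def onz(n,uv,z,s=None):
    o,d=ray(n,uv,s);return o+d*(z-o[2])/d[2]
def proj(n,P,s=None):
    i,T=camT(n,s);P=np.atleast_2d(P);q=(P-T[:3,3])@T[:3,:3]
    q=q*[1,-1,-1]
    return cv2.projectPoints(q,np.zeros(3),np.zeros(3),np.array(i['mtx']),np.array(i['distortion']))[0][:,0]
def tri(obs):
    A=np.zeros((3,3));b=np.zeros(3)
    for o,d in obs:
        d=d/np.linalg.norm(d);M=np.eye(3)-np.outer(d,d);A+=M;b+=M@o
    return np.linalg.solve(A,b)
E
python3 - <<'E'
from h import *
np.set_printoptions(precision=3,suppress=True)
print(manip.observe())
s,a=snap('scene','s0.png');s,b=snap('top','t0.png')
for n in('scene','top'):
    for t in('logger_center','hook_nose','gate_tip','ring_crown','hook_pin','hook_bowl'):
        try: print(n,t,[(np.round(d['at']),round(d['conf'],2)) for d in cams.spot_in(n,t)][:4])
        except Exception as e: print(n,t,e)
    print(camT(n)[1])
E
```

```text
pics
{'time': 0.0, 'joint_positions': array([ 89.306,   2.34 ,   4.803,  -0.028, -92.562, -19.12 ]), 'dq': array([ 0.012, -0.016, -0.037, -0.037,  0.019,  0.036]), 'tau': array([ -0.   , -36.82 ,  34.741,   6.932,  -0.005,   0.   ]), 'tool_pos': array([0.203, 0.564, 0.23 ]), 'orientation': array([179.897,  -0.006, -19.812]), 'wrist_force': array([-0.859,  0.519,  0.13 ]), 'ft_torque': array([-0.012,  0.057,  0.027]), 'opening': 0.08525008774312193}
scene logger_center [(array([269., 308.]), 0.96), (array([347., 323.]), 0.89), (array([315., 269.]), 0.74), (array([253., 162.]), 0.46)]
scene hook_nose [(array([299., 361.]), 0.62), (array([252., 161.]), 0.55)]
scene gate_tip []
scene ring_crown [(array([272., 312.]), 0.84), (array([344., 324.]), 0.82), (array([312., 267.]), 0.64)]
scene hook_pin [(array([250., 158.]), 0.68), (array([200., 273.]), 0.49)]
scene hook_bowl [(array([251., 160.]), 0.68), (array([298., 362.]), 0.23)]
[[-0.945  0.23  -0.234  0.262]
 [-0.328 -0.669  0.667  0.823]
 [-0.003  0.707  0.707  1.063]
 [ 0.     0.     0.     1.   ]]
top logger_center [(array([272., 255.]), 0.76), (array([219., 238.]), 0.75), (array([225., 296.]), 0.62)]
top hook_nose []
top gate_tip []
top ring_crown [(array([218., 236.]), 0.87), (array([273., 256.]), 0.76), (array([224., 296.]), 0.59)]
top hook_pin [(array([309., 174.]), 0.6), (array([133., 243.]), 0.36)]
top hook_bowl []
[[-0.002  0.995 -0.098  0.461]
 [-1.    -0.     0.02   0.006]
 [ 0.02   0.098  0.995  1.345]
 [ 0.     0.     0.     1.   ]]
```

Run:
```python
import cv2,numpy as np
a=cv2.imread('pics/s0.png');b=cv2.imread('pics/t0.png')
cv2.imwrite('pics/m0.png',np.vstack([cv2.resize(a[90:390,100:460],None,fx=2,fy=2)]))
cv2.imwrite('pics/m1.png',cv2.resize(b[60:360,90:450],None,fx=2,fy=2))
```

```text
(no output)
```

View pics/m0.png

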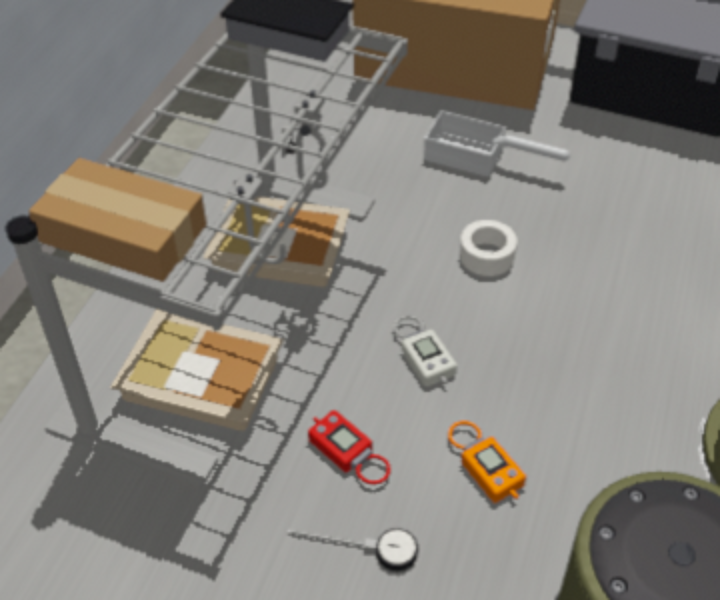

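View pics/m1.png

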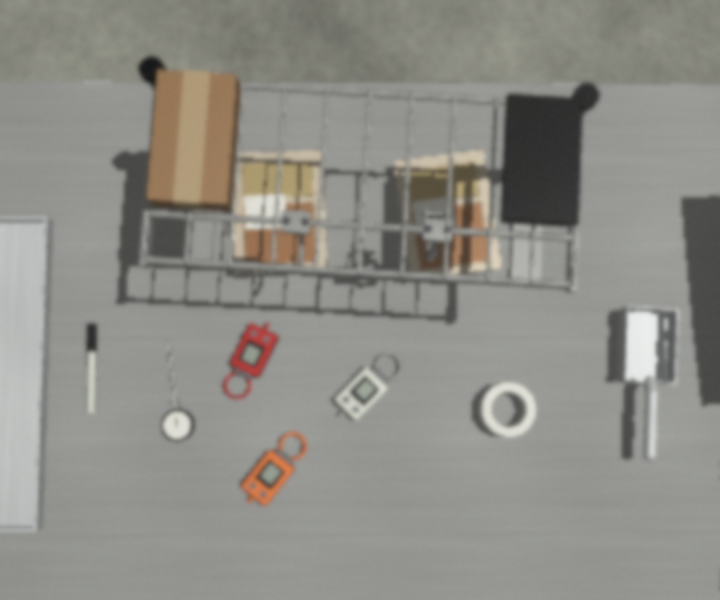

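Candidates for the logger: white (top 271,255 / scene 314,267), orange (top 225,296 / scene 347,323), red (top 217,236 / scene 269,308). I choose the white one. Of the hooks, the one at scene (252,160) / top (308,174) looks gated, and the one at scene (222,190) / top (238,171) looks like the plain J.

Run:
```python
from h import *
np.set_printoptions(precision=3,suppress=True)
for n in('scene','top'):
    snap(n)
    for d in cams.silhouettes(n,'logger_center'):
        m=d['mask'];ys,xs=np.nonzero(m);w=[]
        P=np.array([onz(n,(x,y),0.012)[:2] for x,y in zip(xs,ys)])
        c=P.mean(0);u,S,v=np.linalg.svd(P-c);a=v[0];t=(P-c)@a
        print(n,d['at'],round(d['conf'],2),'n',len(xs),'c',c,'dir',np.degrees(np.arctan2(a[1],a[0])),'range',t.min(),t.max(),'med',np.median(t))
# rough hook
print('body',onz('top',(271,255),.024),'ring',onz('top',(283,243),.012))
print('pinbracket top at z.29',onz('top',(308,174),.29))
print(tri([ray('top',(308,174)),ray('scene',(252,148))]))
print('edge',onz('top',(90+145/2,60+265/2),.295),onz('top',(90+575/2,60+288/2),.295))
a=cv2.imread('pics/s0.png')
cv2.imwrite('pics/c1.png',np.hstack([cv2.resize(a[120:220,200:290],None,fx=4,fy=4),cv2.resize(a[235:335,290:380],None,fx=4,fy=4)]))
```

```text
scene [349.0, 321.8] 0.74 n 697 c [0.348 0.141] dir 137.12154541344063 range -0.07288184798919448 0.04818157206697263 med 0.0017316658623274077
scene [270.1, 308.0] 0.66 n 642 c [0.528 0.167] dir 149.39939916279587 range -0.04711770195144946 0.062266618711480634 med 3.7726271540193974e-05
scene [313.7, 269.3] 0.57 n 481 c [0.467 0.006] dir 132.52703777681546 range -0.044178386808192624 0.04253632950450853 med 0.00032465023446403814
top [224.5, 296.0] 0.94 n 470 c [0.348 0.14 ] dir 148.35684607046227 range -0.06671510598844123 0.04532935371473855 med 0.0012322451735290406
top [216.2, 234.0] 0.9 n 440 c [0.53  0.165] dir 155.76513170728316 range -0.04600202615201516 0.07290608753590541 med -0.0002980802197047797
top [269.8, 256.7] 0.75 n 413 c [0.467 0.004] dir 133.2332040253297 range -0.040080663611932826 0.04000172821265318 med 0.00018041253122005633
body [0.469 0.004 0.024] ring [ 0.505 -0.032  0.012]
pinbracket top at z.29 [ 0.661 -0.085  0.29 ]
[ 0.662 -0.084  0.292]
edge [0.615 0.261 0.295] [ 0.588 -0.25   0.295]
```

View pics/c1.png

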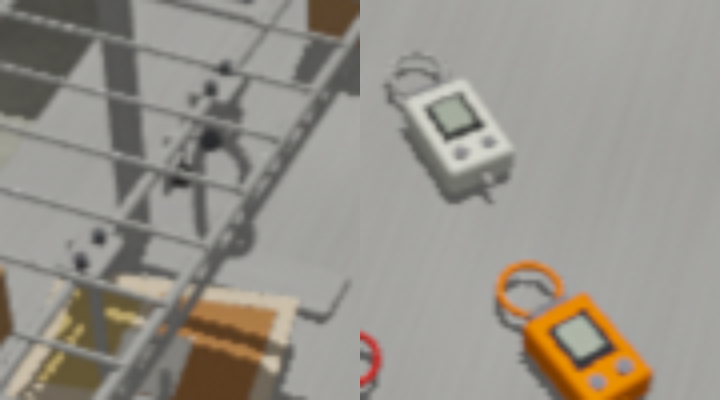

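The crop confirms the white box with the steel ring at scene (314,267). The snap hook with its loop is at about scene (252,165), and its bracket is fixed on the right.

```bash
cat >> h.py <<'E'
np.set_printoptions(precision=3,suppress=True)
def Rm(lean,yaw):  # tool x forward/up, tool z forward-down by lean from vertical
    c,s_=np.cos(np.radians(lean)),np.sin(np.radians(lean))
    return R.from_euler('z',yaw,degrees=True).as_matrix()@np.array([[c,0,s_],[0,-1,0],[s_,0,-c]])
def go(pos,Rt):
    s=manip.observe();T=toolT(s)
    d=T[:3,:3].T@(np.array(pos)-T[:3,3])*1000
    r=R.from_matrix(T[:3,:3].T@Rt).as_rotvec(degrees=True)
    print('shift',np.round(d,1),'turn',np.round(r,2),'dist',round(np.linalg.norm(d),1));return d,r
E
python3 - <<'E'
from h import *
i=cams.camera_info('wrist');print(np.array(i['tool_from_camera']),np.array(i['mtx']),i['distortion'])
go([.467,.005,.16],Rm(0,-47))
E
```

```text
[[ 0.001  0.965  0.263  0.067]
 [ 1.    -0.001  0.     0.001]
 [ 0.     0.263 -0.965 -0.143]
 [ 0.     0.     0.     1.   ]] [[333.326   0.    278.16 ]
 [  0.    333.326 207.083]
 [  0.      0.      1.   ]] [-0.022  0.     0.     0.     0.   ]
shift [437.7 437.   71.3] turn [ 0.01 -0.   27.19] dist 622.6
```

```bash
python3 -m crank '[[22,22,4,0,0,10,85],[66,66,8,0,0,20,85],[110,110,12,0,0,30,85],[154,154,16,0,0,40,85],[198,198,20,0,0,50,85],[242,242,24,0,0,60,85],[286,286,28,0,0,70,85],[330,330,32,0,0,80,85],[370,370,36,0,0,90,85],[400,400,36,0,0,100,85],[425,425,36,0,0,104,85],[437,437,36,0,0,104,85]]'
python3 - <<'E'
from h import *
go([.467,.005,.17],Rm(0,133)@np.diag([1,1,1])); print(manip.observe()['joint_positions'])
E
```

```text
time: 2.4
tool_pos: [0.4668, 0.0035, 0.1953]
orientation: [-180.0, -0.0, -124.0]
wrist_force: [0.3, -0.3, -0.2]
opening: 0.0847
shift [-1.4  0.7 25.3] turn [ -0.02  -0.   103.02] dist 25.4
[ 25.334 -18.658 -17.691   0.013 -90.972 -59.315]
```

```bash
python3 -m crank '[[0,0,0,0,0,10,85],[0,0,0,0,0,20,85],[0,0,0,0,0,30,85],[0,0,0,0,0,40,85],[0,0,0,0,0,50,85],[0,0,0,0,0,60,85],[0,0,0,0,0,70,85],[0,0,0,0,0,80,85],[0,0,0,0,0,90,85],[0,0,0,0,0,98,85],[0,0,0,0,0,103,85],[0,0,0,0,0,103,85]]'
python3 - <<'E'
from h import *
s,im=snap('wrist','w1.png');print(s['joint_positions'])
for d in cams.silhouettes('wrist','logger_center')[:3]:
    m=d['mask'].astype(np.uint8)
    ys,xs=np.nonzero(m)
    P=np.array([onz('wrist',(x,y),0.012,s)[:2] for x,y in zip(xs[::5],ys[::5])])
    c=P.mean(0);u,S,v=np.linalg.svd(P-c);a=v[0];t=(P-c)@a
    print(d['at'],round(d['conf'],2),len(xs),'c',c,'dir',np.degrees(np.arctan2(a[1],a[0])),t.min(),t.max())
    # body only: erode ring away
    k=cv2.getStructuringElement(cv2.MORPH_ELLIPSE,(25,25));o=cv2.morphologyEx(m,cv2.MORPH_OPEN,k)
    if o.any():
        cs=max(cv2.findContours(o,0,2)[0],key=cv2.contourArea)
        # top face z=.024 
        Q=np.array([onz('wrist',p[0],0.02,s)[:2] for p in cs],np.float32)*1000
        print('rect z20',cv2.minAreaRect(Q))
print([ (d['at'],d['conf']) for d in cams.spot_in('wrist','ring_crown')])
E
```

```text
time: 3.9
tool_pos: [0.4667, 0.0035, 0.1954]
orientation: [180.0, 0.0, 133.1]
wrist_force: [-0.5, 0.4, -0.2]
opening: 0.085
[  25.333  -18.672  -17.693    0.011  -90.972 -162.268]
[280.3, 188.1] 0.94 4176 c [0.473 0.001] dir -44.84132991396664 -0.05319872529636772 0.07171363899948059
rect z20 ((468.00518798828125, 3.951385498046875), (47.90849685668945, 77.6838607788086), 44.26774215698242)
[292.0, 18.1] 0.85 1971 c [0.376 0.117] dir -26.750550272174618 -0.026846591686480493 0.037132123130938416
rect z20 ((370.82501220703125, 120.23265075683594), (48.831703186035156, 21.896484375), 43.16460037231445)
[441.1, 96.9] 0.62 5727 c [0.524 0.17 ] dir -24.62209419541309 -0.06850856501351549 0.05551318253676221
rect z20 ((527.6417846679688, 164.29148864746094), (56.04072570800781, 79.3002700805664), 63.23117446899414)
[([279.1, 188.7], 0.61), ([287.6, 18.6], 0.56), ([84.8, 413.6], 0.56)]
```

View pics/w1.png

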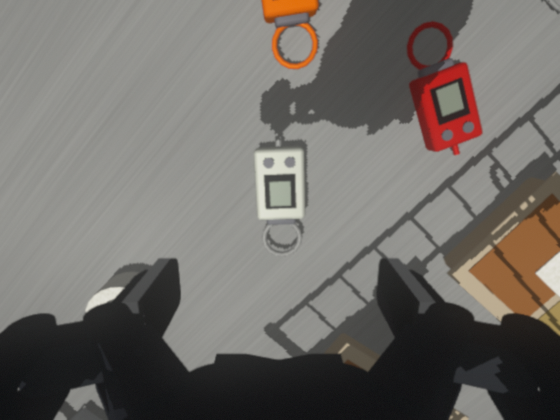

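The white logger is at (280,185), its ring below at (282,237) with the crown at (283,253). The fingers straddle it.

Run:
```python
from h import *
s=manip.observe()
c=[onz('wrist',p,.024,s)[:2] for p in [(256,151),(305,149),(303,219),(257,219)]]
c=np.array(c);print(c,'ctr',c.mean(0),'sides',np.linalg.norm(c-np.roll(c,-1,0),axis=1))
r=onz('wrist',(282.5,236.5),.012,s)[:2];print('ring',r)
d=r-c.mean(0);print(np.degrees(np.arctan2(d[1],d[0])),np.linalg.norm(d))
e=c[3]+c[2]-c[0]-c[1];print(np.degrees(np.arctan2(e[1],e[0])))
```

```text
[[ 0.428  0.014]
 [ 0.46   0.047]
 [ 0.507 -0.004]
 [ 0.474 -0.035]] ctr [0.467 0.006] sides [0.046 0.069 0.046 0.067]
ring [ 0.508 -0.034]
-44.29949928103475 0.05677004937023999
-47.156743079736565
```

Run:
```python
from h import *
T=Rm(0,-46.2)@np.diag([-1,-1,1]); go([.467,.0055,.004],T)
```

```text
shift [  1.4   1.6 191.4] turn [-0.01  0.01 -0.69] dist 191.4
```

```bash
python3 -m crank '[[1.4,1.6,40,0,0,-0.7,85],[1.4,1.6,95,0,0,-0.7,85],[1.4,1.6,145,0,0,-0.7,85],[1.4,1.6,175,0,0,-0.7,85],[1.4,1.6,188,0,0,-0.7,85],[1.4,1.6,191,0,0,-0.7,85],[1.4,1.6,191,0,0,-0.7,40],[1.4,1.6,191,0,0,-0.7,40],[1.4,1.6,191,0,0,-0.7,40],[1.4,1.6,191,0,0,-0.7,40],[1.4,1.6,191,0,0,-0.7,40],[1.4,1.6,191,0,0,-0.7,40]]'
```

```text
time: 5.55
tool_pos: [0.4681, 0.0059, 0.006]
orientation: [179.9, 0.1, 133.8]
wrist_force: [-1.2, 1.3, 5.9]
opening: 0.0464
```

```bash
cat >> h.py <<'E'
F=np.diag([-1,-1,1])
CR=np.array([-.076,0,-.006])
def crown_go(c,lean,yaw):
    Rt=Rm(lean,yaw)@F; p=np.array(c)-Rt@CR; print('tcp',p); return go(p,Rt)
def crown(s=None):
    s=s or manip.observe();T=toolT(s);return T[:3,:3]@CR+T[:3,3]
E
python3 - <<'E'
from h import *
crown_go([.56,-.08,.215],40,-3)
E
python3 -m crank '[[0,0,-10,0,0,0,40],[0,0,-25,0,0,0,40],[0,0,-60,0,0,0,40],[0,0,-100,0,0,0,40],[0,0,-140,0,0,0,40],[0,0,-140,0,0,0,40]]'
python3 - <<'E'
from h import *
crown_go([.56,-.08,.215],40,-3)
E
```

```text
tcp [ 0.506 -0.077  0.162]
shift [ -86.2  -30.  -155.5] turn [-14.97 -37.91 -41.39] dist 180.3
time: 6.3
tool_pos: [0.4694, 0.0061, 0.1507]
orientation: [179.5, 0.3, 133.8]
wrist_force: [-0.3, 1.1, -2.5]
opening: 0.0464
tcp [ 0.506 -0.077  0.162]
shift [-85.3 -31.3 -10.7] turn [-14.71 -37.59 -41.47] dist 91.5
```

```bash
python3 -m crank '[[-10,-4,-3,-2,-5,-5.5,40],[-22,-8,-5,-4,-10,-11,40],[-34,-12,-6,-6,-15,-16.5,40],[-46,-16,-7,-8,-20,-22,40],[-58,-20,-8,-10,-25,-27.5,40],[-68,-25,-9,-12,-30.5,-33.5,40],[-78,-29,-10,-13.5,-35,-38.5,40],[-85,-31,-11,-14.7,-37.6,-41.5,40],[-85,-31,-11,-14.7,-37.6,-41.5,40]]'
python3 - <<'E'
from h import *
s,im=snap('wrist','w2.png');print(s['joint_positions'],crown(s))
for t in('hook_nose','gate_tip','ring_crown'):
    print(t,[(d['at'],round(d['conf'],2)) for d in cams.spot_in('wrist',t)])
E
```

```text
time: 7.42
tool_pos: [0.505, -0.0775, 0.1608]
orientation: [180.0, 39.9, 176.9]
wrist_force: [-0.2, -0.3, -1.8]
opening: 0.0467
[  25.572  -55.159  -58.444   22.776  -52.667 -127.016] [ 0.559 -0.08   0.214]
hook_nose [([278.7, 265.8], 0.31)]
gate_tip []
ring_crown [([277.8, 264.2], 0.81), ([548.5, 111.8], 0.78)]
```

View pics/w2.png

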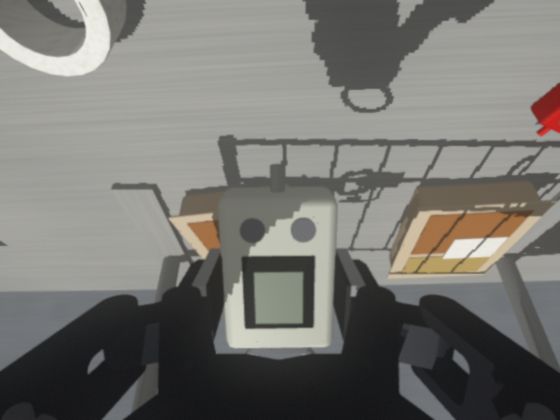

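The wrist view shows the box held square, centred at (278,265), but the gripper hides the hook. I'll check the hook with the scene camera and overlay the model.

```bash
cat >> h.py <<'E'
def hookpts(pin,yaw,phi=0):
    t=np.linspace(0,np.pi,13)
    L=np.array([[0,0,0],[-17,0,-35],[-17,0,-73],[-17,0,-72.5]]+[[-17*np.cos(a),0,-84.5-17*np.sin(a)] for a in t]+[[17,0,-35],[0,0,0]])/1000
    c,s_=np.cos(phi),np.sin(phi)
    L=np.c_[L[:,0]*c-L[:,2]*s_,L[:,1],L[:,2]*c+L[:,0]*s_]
    return np.array(pin)+L@R.from_euler('z',yaw,degrees=True).as_matrix().T
def overlay(n,im,pin,yaw,f,roi,k,phi=0):
    x0,y0,x1,y1=roi;c=cv2.resize(im[y0:y1,x0:x1],None,fx=k,fy=k,interpolation=cv2.INTER_CUBIC)
    raw=c.copy()
    q=(proj(n,hookpts(pin,yaw,phi))-[x0,y0]+.5)*k
    cv2.polylines(c,[q.astype(np.int32)],False,(0,255,0),1)
    p=(proj(n,crown())[0]-[x0,y0]+.5)*k;cv2.circle(c,tuple(int(v) for v in p),4,(0,0,255),1)
    cv2.imwrite('pics/'+f,np.hstack([raw,c]))
E
python3 - <<'E'
from h import *
s,im=snap('scene','s2.png')
overlay('scene',im,[.655,-.085,.285],-3,'o2.png',(215,120,295,220),5)
s,it=snap('top','t2.png')
E
```

```text
(no output)
```

View pics/o2.png

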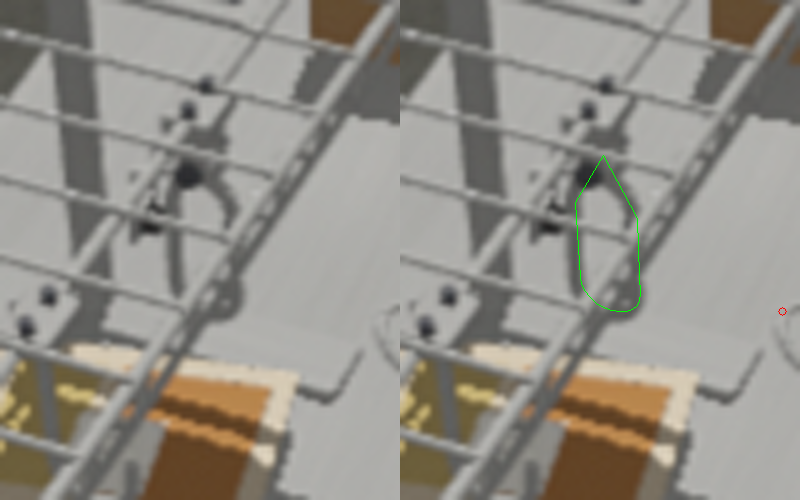

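The overlay fits the hook to about 3 mm, which puts the pin near (0.658, -0.084). The pin's black head is at (188,175) in the crop and the bowl at (220,312). Next is the approach.

Run:
```python
from h import *
crown_go([.622,-.0825,.219],40,-3)
```

```text
tcp [ 0.568 -0.08   0.166]
shift [-49.8  -0.   37. ] turn [-0.   -0.03  0.04] dist 62.0
```

```bash
python3 -m crank '[[-10,0,8,0,0,0,40],[-24,0,18,0,0,0,40],[-38,0,28,0,0,0,40],[-47,0,35,0,0,0,40],[-50,0,37,0,0,0,40],[-50,0,37,0,0,0,40]]'
python3 - <<'E'
from h import *
s=manip.observe();print(crown(s),s['wrist_force'],s['joint_positions'])
crown_go([.632,-.083,.219],40,-3);crown_go([.642,-.0835,.219],40,-3)
E
```

```text
time: 8.48
tool_pos: [0.5678, -0.0795, 0.1653]
orientation: [-179.9, 39.9, 177.1]
wrist_force: [-0.2, 0.0, -1.1]
opening: 0.0468
[ 0.622 -0.082  0.219] [-0.17   0.046 -1.059] [  20.197  -39.46   -50.104   21.417  -43.853 -123.946]
tcp [ 0.578 -0.08   0.166]
shift [-7.8 -0.1  6.1] turn [-0.02 -0.09  0.05] dist 9.9
tcp [ 0.588 -0.081  0.166]
shift [-15.4  -0.1  12.6] turn [-0.02 -0.09  0.05] dist 19.9
```

```bash
python3 -m crank '[[-4,0,3.2,0,0,0,40],[-8,0,6.4,0,0,0,40],[-11,0,9.2,0,0,0,40],[-13,0,11,0,0,0,40],[-13,0,11,0,0,0,40]]'
python3 -m crank '[[-2,0,1.7,0,0,0,40],[-4,0,3.3,0,0,0,40],[-4,0,3.3,0,0,0,40]]'
python3 -m crank '[[-2,0,1.7,0,0,0,40],[-4,0,3.3,0,0,0,40],[-4,0,3.3,0,0,0,40]]'
python3 -c "
from h import *
print(crown())"
```

```text
time: 9.1
tool_pos: [0.5847, -0.0805, 0.1648]
orientation: [-179.9, 39.9, 177.1]
wrist_force: [-3.2, 1.0, -0.8]
opening: 0.0466
time: 9.48
tool_pos: [0.59, -0.0808, 0.1649]
orientation: [-179.9, 39.9, 177.1]
wrist_force: [-3.1, 0.4, -0.2]
opening: 0.0462
time: 9.85
tool_pos: [0.5951, -0.0813, 0.1645]
orientation: [-179.9, 39.8, 177.0]
wrist_force: [-4.3, -0.1, -0.6]
opening: 0.0467
[ 0.65  -0.084  0.218]
```

```bash
python3 -m crank '[[-1.6,0,1.3,0,0,0,40],[-1.6,0,1.3,0,0,0,40]]'
python3 -m crank '[[-1.6,0,1.3,0,0,0,40],[-1.6,0,1.3,0,0,0,40]]'
python3 - <<'E'
from h import *
print(crown(),[np.round(manip.observe()['wrist_force'],1) for _ in range(1)])
s,im=snap('scene','s3.png')
overlay('scene',im,[.658,-.084,.285],-3,'o3.png',(215,120,295,220),5)
print(manip.observe()['wrist_force'])
E
```

```text
time: 10.1
tool_pos: [0.597, -0.0816, 0.1639]
orientation: [-179.9, 39.7, 177.0]
wrist_force: [-4.3, 0.0, -1.8]
opening: 0.0464
time: 10.35
tool_pos: [0.5988, -0.0818, 0.1632]
orientation: [-179.9, 39.7, 177.0]
wrist_force: [-5.4, -0.1, -4.0]
opening: 0.0464
[ 0.653 -0.085  0.216] [array([-5.4, -0.1, -4. ])]
[-2.973 -0.075 -2.547]
```

View pics/o3.png

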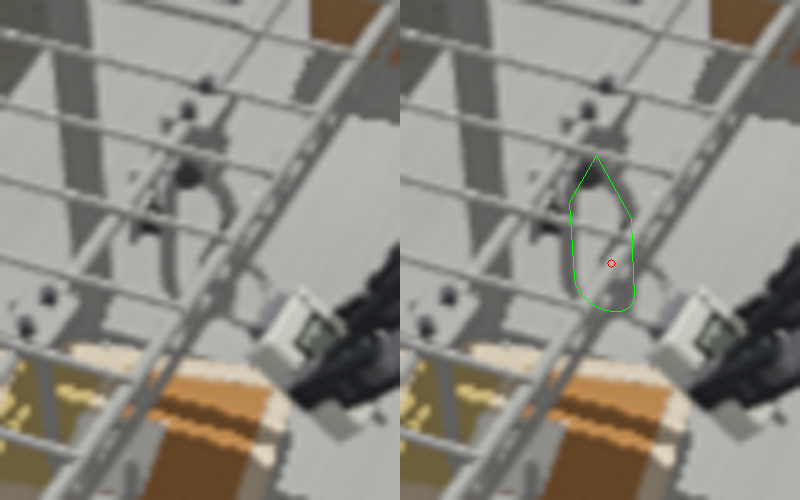

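The scene shows the gate swung inward, tip at about (207,250) in the crop, with the ring at the opening. The hook has barely swung, so the bumper is near plumb. I'll lower gently and watch the force.

```bash
python3 -m crank '[[0.4,0,2.6,0,0,0,40],[2.4,0,4.5,0,0,0,40],[2.4,0,4.5,0,0,0,40]]'
python3 -c "
from h import *
print(crown())"
```

```text
time: 10.78
tool_pos: [0.6002, -0.0816, 0.1588]
orientation: [-179.9, 39.8, 177.0]
wrist_force: [-0.5, -0.9, -0.9]
opening: 0.0469
[ 0.655 -0.084  0.212]
```

```bash
python3 -m crank '[[2,0,2.3,0,0,0,40],[4,0,4.6,0,0,0,40],[5,0,6,0,0,0,40],[5,0,6,0,0,0,40]]'
python3 -m crank '[[2,0,2.3,0,0,0,40],[4,0,4.6,0,0,0,40],[5,0,6,0,0,0,40],[5,0,6,0,0,0,40]]'
python3 -c "
from h import *
print(crown())"
```

```text
time: 11.28
tool_pos: [0.6001, -0.0817, 0.1507]
orientation: [-179.9, 39.7, 177.0]
wrist_force: [-0.6, 0.4, -0.9]
opening: 0.0467
time: 11.78
tool_pos: [0.6, -0.0817, 0.1426]
orientation: [-179.9, 39.7, 177.0]
wrist_force: [0.5, -0.6, -1.0]
opening: 0.0463
[ 0.655 -0.085  0.196]
```

Run:
```python
from h import *
s,im=snap('scene','s4.png')
overlay('scene',im,[.658,-.084,.285],-3,'o4.png',(215,120,295,220),5)
for l in (50,60,75): crown_go([.656,-.0842,.192],l,-3)
print(s['joint_positions'])
```

```text
tcp [ 0.612 -0.082  0.13 ]
shift [-0.7  0.5 17.4] turn [ -0.08 -10.26   0.04] dist 17.4
tcp [ 0.623 -0.082  0.123]
shift [-5.2  0.5 29.9] turn [ -0.08 -20.26   0.05] dist 30.4
tcp [ 0.642 -0.083  0.117]
shift [-15.8   0.5  46.8] turn [ -0.07 -35.26   0.06] dist 49.4
[  17.858  -31.778  -48.067   21.853  -37.965 -123.848]
```

View pics/o4.png

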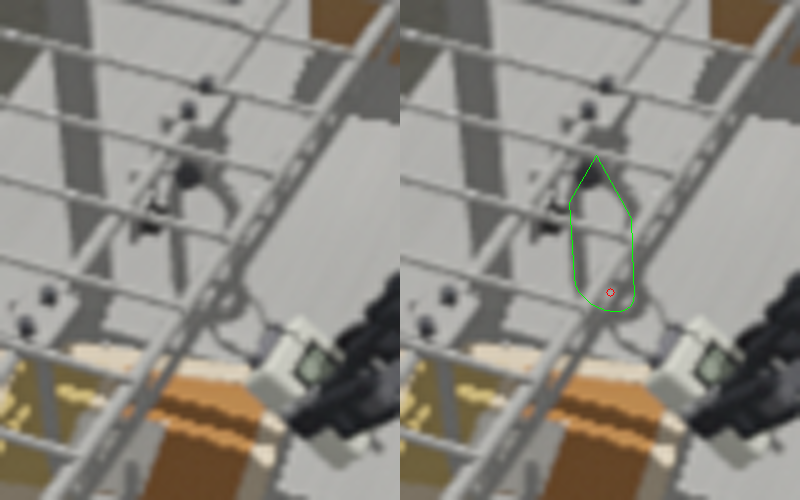

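The gate is shut again, straight at (225,210)–(238,265). The hook hangs plumb, and the ring is threaded over the nose with the box in front. Before release I'll turn the logger about its crown towards vertical.

Run:
```python
from h import *
for l in (45,50,55,60): crown_go([.655,-.0845,.193],l,-3)
```

```text
tcp [ 0.606 -0.082  0.135]
shift [0.8 0.1 9.5] turn [-0.09 -5.26  0.04] dist 9.6
tcp [ 0.611 -0.082  0.131]
shift [-0.6  0.1 16. ] turn [ -0.08 -10.26   0.04] dist 16.0
tcp [ 0.616 -0.082  0.127]
shift [-2.5  0.1 22.4] turn [ -0.08 -15.26   0.05] dist 22.5
tcp [ 0.622 -0.083  0.124]
shift [-5.1  0.1 28.5] turn [ -0.08 -20.26   0.05] dist 29.0
```

```bash
python3 -m crank '[[0.8,0,5,0,-2.5,0,40],[0.8,0,9.5,0,-5.2,0,40],[0.2,0,13,0,-7.7,0,40],[-0.6,0,16,0,-10.2,0,40],[-1.5,0,19,0,-12.7,0,40],[-2.5,0,22.4,0,-15.2,0,40],[-2.5,0,22.4,0,-15.2,0,40]]'
python3 - <<'E'
from h import *
print(manip.observe()['joint_positions'],crown())
for l in (60,65,70): crown_go([.655,-.0845,.192],l,-3)
E
```

```text
time: 12.7
tool_pos: [0.6273, -0.0914, 0.1414]
orientation: [179.4, 53.3, 177.2]
wrist_force: [-0.0, 1.7, -2.6]
opening: 0.0465
[   9.072  -33.374  -62.001   46.394  -12.336 -142.883] [ 0.668 -0.093  0.206]
tcp [ 0.622 -0.083  0.123]
shift [17.9  8.3  6.5] turn [ 0.77 -6.69  0.06] dist 20.8
tcp [ 0.628 -0.083  0.121]
shift [16.3  8.2 13. ] turn [  0.77 -11.69   0.03] dist 22.4
tcp [ 0.635 -0.083  0.119]
shift [14.2  8.1 19.3] turn [  0.77 -16.69  -0.  ] dist 25.3
```

Joint 3 reached its limit at about 53° and the arm fell short, so I'll go back to about 44°.

Run:
```python
from h import *
for l in (50,47,44): crown_go([.655,-.084,.193],l,-3)
```

```text
tcp [ 0.611 -0.082  0.131]
shift [18.5  9.  -7.3] turn [0.76 3.31 0.13] dist 21.8
tcp [ 0.608 -0.082  0.133]
shift [ 18.5   9.  -11.3] turn [0.76 6.31 0.15] dist 23.5
tcp [ 0.605 -0.081  0.136]
shift [ 18.3   9.1 -15.2] turn [0.75 9.31 0.17] dist 25.5
```

```bash
python3 -m crank '[[4,2,-3,0.2,2,0,40],[9,4.5,-7,0.4,4.5,0,40],[14,7,-11,0.6,7,0.1,40],[18.3,9,-15,0.75,9.3,0.2,40],[18.3,9,-15,0.75,9.3,0.2,40],[18.3,9,-15,0.75,9.3,0.2,40]]'
python3 - <<'E'
from h import *
print(manip.observe()['joint_positions'],crown())
s,im=snap('scene','s5.png')
overlay('scene',im,[.656,-.084,.285],-3,'o5.png',(215,120,295,220),5)
crown_go([.655,-.084,.191],42,-3)
E
```

```text
time: 13.45
tool_pos: [0.6046, -0.0814, 0.1355]
orientation: [180.0, 44.0, 177.0]
wrist_force: [-0.1, -0.5, -1.4]
opening: 0.0465
[  17.256  -33.817  -53.72    27.89   -30.927 -129.311] [ 0.655 -0.084  0.193]
tcp [ 0.603 -0.081  0.136]
shift [ 1.1  0.2 -1.7] turn [-0.01  2.   -0.03] dist 2.0
```

View pics/o5.png

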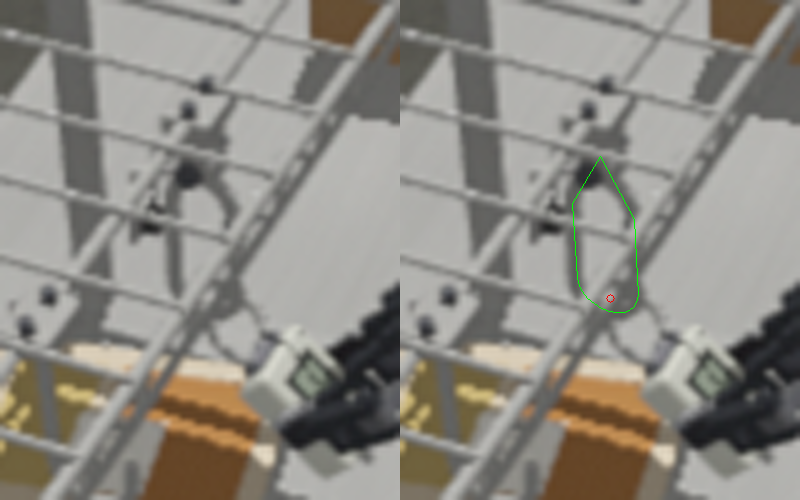

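The ring is still threaded with the gate shut and the crown at 0.193. I'll ease down 2.5 mm, release and back out along the fingers.

```bash
python3 -m crank '[[1.7,0,1.8,0,0,0,40],[1.7,0,1.8,0,0,0,40],[1.7,0,1.8,0,0,0,85],[1.7,0,1.8,0,0,0,85],[1.7,0,1.8,0,0,0,85],[1.7,0,1.8,0,0,0,85],[1.7,0,-5,0,0,0,85],[1.7,0,-25,0,0,0,85],[1.7,0,-50,0,0,0,85],[1.7,0,-80,0,0,0,85],[1.7,0,-110,0,0,0,85],[1.7,0,-130,0,0,0,85]]'
python3 - <<'E'
from h import *
print(manip.observe()['joint_positions'])
E
```

```text
time: 15.0
tool_pos: [0.5123, -0.0767, 0.2296]
orientation: [179.9, 44.1, 176.9]
wrist_force: [-0.1, 0.1, 0.4]
opening: 0.085
[  26.457  -56.537  -54.254   24.731  -54.711 -127.027]
```

```bash
for i in 1 2 3 4; do python3 -m crank '[[0,0,0,0,0,0,85],[0,0,0,0,0,0,85],[0,0,0,0,0,0,85],[0,0,0,0,0,0,85],[0,0,0,0,0,0,85],[0,0,0,0,0,0,85],[0,0,0,0,0,0,85],[0,0,0,0,0,0,85],[0,0,0,0,0,0,85],[0,0,0,0,0,0,85],[0,0,0,0,0,0,85],[0,0,0,0,0,0,85]]'|head -1; done
python3 - <<'E'
from h import *
L=[snap('scene')[1].astype(int) for _ in range(6)]
for n in('logger_center','ring_crown'): print([(d['at'],round(d['conf'],2)) for d in cams.spot_in('scene',n)])
print([ (np.abs(b-L[0])[100:260,180:330].max(2)>25).sum() for b in L[1:]])
overlay('scene',L[-1].astype(np.uint8),[.656,-.084,.285],-3,'o6.png',(205,130,285,230),5)
E
```

```text
time: 16.5
time: 18.0
time: 19.5
time: 21.0
[([272.0, 312.9], 0.86), ([349.7, 320.5], 0.8), ([257.0, 203.7], 0.61), ([181.0, 200.6], 0.42)]
[([271.0, 311.8], 0.78), ([257.9, 198.2], 0.75), ([345.1, 325.4], 0.7)]
[np.int64(0), np.int64(0), np.int64(0), np.int64(0), np.int64(0)]
```

View pics/o6.png

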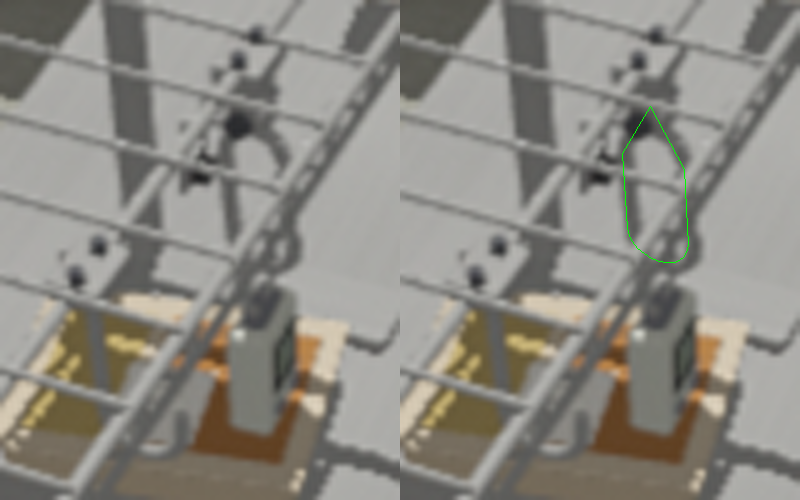

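The logger hangs plumb below the hook, its box at (262,365) in the crop. The gate bar runs straight towards the nose at (295,240). One last numeric check, then I hand in.

```bash
python3 -m crank '[[0,0,0,0,0,0,85],[0,0,0,0,0,0,85],[0,0,0,0,0,0,85],[0,0,0,0,0,0,85],[0,0,0,0,0,0,85],[0,0,0,0,0,0,85]]'|head -1
python3 - <<'E'
from h import *
a=cv2.imread('pics/s0.png').astype(int)
s,im=snap('scene','s7.png')
print('expected box px',proj('scene',[[.656,-.084,.114]]),'seen',[d['at'] for d in cams.spot_in('scene','logger_center')])
# gate region: compare with the start picture (gate shut); the open-gate picture for reference
g=np.s_[150:175,250:263]
o=cv2.imread('pics/s3.png').astype(int)
print('gate diff vs shut',np.abs(im-a)[g].mean(),'open vs shut',np.abs(o-a)[g].mean())
for n,r in dict(red=np.s_[285:340,245:300],orange=np.s_[295:345,320:370],therm=np.s_[350:380,235:320],tape=np.s_[195:240,325:365],scoop=np.s_[140:190,305:390]).items(): print(n,np.abs(im-a)[r].mean())
manip.sign_off()
E
```

```text
time: 22.15
expected box px [[257.405 201.125]] seen [[346.8, 321.5], [256.8, 202.8], [273.5, 307.9], [298.9, 364.0]]
gate diff vs shut 9.864615384615385 open vs shut 15.34974358974359
red 7.809256198347107
orange 29.444
therm 8.03359477124183
tape 8.05962962962963
scoop 52.26054901960784
the job is handed in; nothing more can be done
```

The white logger now hangs by its steel ring in the bottom of the snap hook, released and still. I handed the job in at about 22 s of the 48 s allowed.

**What I did:** I picked the logger up by its box and leaned the gripper about 40°. The crown met the gate with the hook almost plumb, so the bumper was close behind it. I pressed the gate in with about 5 N, lowered the ring past the nose into the bowl, opened the fingers and backed out.

**What the last checks showed:**
- **Position:** the box was seen at pixel (257, 203) in the scene picture; a logger hanging in the bowl should appear at (257, 201).
- **Stillness:** six pictures over 0.25 s, taken 6 s after release, showed no change.
- **Gate:** it looked shut by eye, but the shelf edge partly hides it. The pixel comparison was inconclusive: it differed by 9.9 from the shut gate, and the open gate differed by 15.3. Image noise alone is about 8.

**What did not go cleanly:**
- **Joint limit:** before release I tried to turn the logger upright. Joint 3 reached the end of its range (-62.00° against a limit of -62.03°), and the ring was drawn off about 20 mm, mostly upwards inside the hook. I went back to 44°, and the ring was still threaded.
- **Bystanders:** the red logger, thermometer and tape showed no change. The picture patches around the scoop and the orange logger differed from the start. I put that down to the arm and its shadow but did not confirm it. The orange logger was still detected in its place, and the path went nowhere near either. The marker and meal trays were not compared.

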